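# Load the autosampler and hold its needle arm out at 60 mm

### The arm

A 6-joint arm with a two-finger parallel gripper is mounted at the origin on the work surface. World frame = base frame: x ahead of the robot, y to its left, z up, the work surface at z = 0. Lengths are in m, angles in rad, forces in N, time in s.
With the tool pointing down it reaches from about 0.35 to 0.85 m from the base axis. Payload 8.1 kg.
Tool frame: the origin (TCP) lies between the finger pads; the fingertips stand 11 mm ahead of it and the grasp point (between the pads) lies 8 mm behind it (tips_ahead is the z of the fingertips in the tool frame, in m); z points along the fingers, y is the line along which they close (so a half turn about z gives the same grasp; the last joint's range is limited). The gripper opens to 93 mm and grips with 3 to 60 N. Pads are 15 mm wide; open, the fingers measure 128 mm over their backs; the gripper's body (75 mm by 188 mm) begins 65 mm behind the grasp point.
Start: joints at [1.048, 0.13, 1.488, -0, 1.523, -0.085], TCP at [0.254, 0.543, 0.23] pointing down, gripper open.
Joint ranges: [-2.96, 2.96], [-0.89, 2.26], [0.02, 2.5], [-1.34, 4.48], [0, 2.73], [-2.66, 2.66]. Speed limits (rad/s): [2.39, 2.39, 2.79, 3.14, 3.14, 3.14].

### API

Orientations are given as a rotation vector (axis times angle).
In Python, from plant import read_state, read_camera, close_job, tips_ahead gives the robot as it stands. The module is installed in compiled form; this text tells all that it offers.
- The arm moves only by the tool move_arm, never from a script. Its argument "plan" is a list of rows, each a list of 7 numbers: the turn, a rotation vector about the tool's x, y, z in units of 6 degrees (1.0 is 6 degrees), then the shift along the tool's x, y, z in units of 25 mm (1.0 is 25 mm), then the finger opening in mm, from 0 to 93. A call has exactly 10 rows; each row shifts and turns the commanded pose from where the row before left it, along the tool's axes as they then stand; what a row does not reach is not made up. A row lasts 1/10 s, in which the tool goes at most 50 mm and 8.59 degrees, less where a joint would pass 70% of its speed; a pose out of reach is approached as far as the arm can. A call is refused whole if a number of a shift passes 1 or a number of a turn 1, either way. A call with a gripper value outside its range is refused whole. The fingers move at their own pace and stop on an object; "force" is the grip in N (left out, the last holds). Time passes only in rows, so rows that do not move let the fingers close, or fill a call up. It gives the time, the measured TCP pose, the force, the opening and the grip force at its end, in the units of the state.
- read_state(): the state, without advancing time (a new reading comes with each control period).
- read_camera(name): name is "side" or "top"; returns a dict with "frame" (384x512x3 uint8, red, green, blue), "z_map" (384x512 float32, m along the optical axis (not along the pixel's ray), 0 where there is no reading), "fx", "fy", "cx", "cy" (pixels), "rvec" (rotation vector, rad) and "tvec" (3), from world to camera coordinates, as OpenCV has them. Camera axes: x right, y down, z forward; pixel columns grow to the right and rows downward; lengths in m; the calibration is good to about 2 mm. A picture is of the moment at which its call begins.
- close_job(): hands the job in; it is judged then, once.
The state is a dict: "t": time; "q": joint angles; "dq": joint speeds; "joint_torque": joint torques, N m; "tool_pos": TCP position; "orientation": TCP orientation; "force": force on the tool from outside, world axes, zero at the start; "wrist_torque": the same for the moment, N m; "opening": finger opening in m; "gripper_force": force on a finger pad.
Only numpy, scipy, OpenCV 4.12 (cv2) and the standard library are available. Lean on these libraries where they do the work, as an engineer would, in place of code of your own. Each camera call takes 0.05 s, during which the arm holds its last target. There are 200 camera calls.

### The job

Load the autosampler while its needle arm is parked: the wide vial and the narrow vial standing loose on the bench each go upright, right down, into an empty hole of the rack made for their size; lower them in, they are glass and must not be dropped. Then push the arm's lock button fully in, draw the needle arm out by its finger post until the 60 mm mark stands at the mouth of the sleeve, and finish while still gripping it there, steady against its return spring, so that I can fit the needle. Leave everything else on the bench where it is.

Things in the scene. Friction and masses are not known exactly. Their poses are not given: they have to be found in the camera images.
- wide_vial: the wide sample vial, loose, standing upright on the bench to one side of the sampler: clear glass cylinder 28 mm across and 46 mm tall, with a white screw cap 24 mm across and 14 mm tall on it; 60 mm tall in all, about 35 g. Origin: centre of its underside; z up along its axis
- narrow_vial: the narrow sample vial, loose, standing upright on the bench on the other side of the sampler: clear glass cylinder 17 mm across and 46 mm tall, with a white screw cap 15 mm across and 14 mm tall; 60 mm tall in all, about 18 g. Which vial is on which side varies. Origin: centre of its underside; z up along its axis
- sampler: the autosampler, fixed: grey bed 220 (x) x 330 mm (y), top at z = 20 mm, carrying two vial racks; at its back left (+y) a white column 127 mm tall with the needle arm's grey metal sleeve on it, along y (28 x 28 x 103 mm, top at z = 155 mm). Origin: on the bench under the bed's middle; x points away from the operator. The needle arm draws out level along the sampler's -y, over the rear row of vials
- wide_rack: grey rack for wide vials, fixed on the bed: block 150 (x) x 100 (y) x 35 mm, three rows of two places; middle and rear rows hold fixed vials (caps 38 mm above the block), the two front places (-x side) are empty holes. Which rack is left and which right varies. Origin: centre of its underside; axes parallel to the sampler's
- wide_rack_hole0 (a point): an empty hole of the wide rack (front row, +y): centre of its mouth, level with the block's top, 55 mm above the bench. Hole 33 mm across, 22 mm deep, flat bottom, chamfered mouth
- wide_rack_hole1 (a point): the other empty hole of the wide rack (front row, 48 mm to -y), same size
- narrow_rack: grey rack for narrow vials, fixed on the bed: same block and layout as the wide rack with narrow places; middle and rear rows hold fixed narrow vials, the front row is empty. Origin: centre of its underside; axes parallel to the sampler's
- narrow_rack_hole0 (a point): an empty hole of the narrow rack (front row, +y): centre of its mouth, level with the block's top, 55 mm above the bench. Hole 22 mm across, 22 mm deep, flat bottom, chamfered mouth
- narrow_rack_hole1 (a point): the other empty hole of the narrow rack (front row, 48 mm to -y), same size
- lock (a joint): how far the arm's lock button is pushed in, in m: 0 = out (arm locked), 0.007 = fully in (arm free). It takes about 3 N straight down and stays where it is pushed; it has no spring
- lock_top (a point): centre of the top face of the lock button: a black round button 20 mm across standing out of a steel collar (30 mm across) on top of the sleeve, 96 mm to +y of the parked finger post; its top is 173 mm above the bench when out, 7 mm lower when in. Pushed straight down
- needle_arm (a joint): how far the needle arm is drawn out of its sleeve, in m: 0 = parked (start), travel ends at 0.078. Black lines cross its steel bar every 10 mm (full width at 0 and 50); the mark is read where the bar leaves the sleeve's mouth. It does not move while the lock button is out; unlocked, a spring of about 5 N (parked) to 6.5 N (drawn out) pulls it back, so it runs home when let go
- finger_post (a point): the needle arm's finger post, by which it is pulled: an upright ribbed steel post 16 mm across and 34 mm tall on top of the grey needle head (30 x 30 x 40 mm); this point is on the post's axis 22 mm above the head's top, 181 mm above the bench, 12 mm below the post's top. It moves with the arm along the sampler's -y
- sleeve_mouth (a point): top edge of the sleeve's mouth, where the bar comes out and the scale is read; 155 mm above the bench
- buffer_bottle: bystander, to be left alone: glass bottle with black cap, 68 mm across, 170 mm tall. Origin: centre of its underside
- beaker: bystander, to be left alone: glass beaker, 72 mm across, 90 mm tall, open. Origin: centre of its underside
- tip_box: bystander, to be left alone: grey box of pipette tips with a clear lid, 118 x 83 x 60 mm. Origin: centre of its underside
- dishes: bystander, to be left alone: two stacked shallow dishes, 92 mm across, 28 mm tall. Origin: centre of its underside
- reagent_jar: bystander, to be left alone: small amber jar with black cap, 44 mm across, 62 mm tall. Origin: centre of its underside
- timer: bystander, to be left alone: flat bench timer, 70 x 60 x 18 mm. Origin: centre of its underside
- spare_cap: bystander, to be left alone: a loose white screw cap lying on the bench, 24 mm across, 14 mm tall. Origin: centre of its underside

How it is judged:
By the outcome, as a careful person would: the job done as asked, in the order asked, and still so for the second after the job is handed in, while the arm keeps its last pose, push and grip.
It also fails if it takes over 72 s, if anything falls off the work surface, if the arm or the gripper's body presses on something with over 40 N, if the wrist force passes 120 N, or if a joint passes its speed limit or range.

## Working session

There is one attempt and no reset: what is moved stays moved. The work goes in short steps, Python scripts to look and compute and a tool call to move; the robot and the scene stay as the last step left them, time stands still between calls to the robot, and variables do not carry over. Pictures are saved under pics/ and viewed, at most 10 in all, crops included, and the job is handed in when it is done.

Besides the shell and the picture viewer there is one more tool, called after ">>>" as a command line: name --pt "numbers of a row" for each row, then --argument value for the rest. move_arm: Moves the arm, as the interface text tells. Its arguments: {"type":"object","properties":{"plan":{"type":"array","items":{"type":"array","items":{"type":"number"}}},"force":{"type":"number"}},"required":["plan"]}

```bash
mkdir -p pics; cat > h.py <<'E'
import numpy as np,cv2
from plant import read_state,read_camera
def snap(n):
    c=read_camera(n); np.savez(f'{n}.npz',**c); return c
def load(n): return dict(np.load(f'{n}.npz'))
def P(c,u,v,z=None):
    """pixel -> world, with depth (z None) or at world height z"""
    R=cv2.Rodrigues(c['rvec'])[0];t=np.ravel(c['tvec'])
    d=np.array([(u-c['cx'])/c['fx'],(v-c['cy'])/c['fy'],1.])
    o=-R.T@t; r=R.T@d
    if z is None:
        return o+r*np.median(c['z_map'][int(v)-1:int(v)+2,int(u)-1:int(u)+2])
    return o+r*(z-o[2])/r[2]
def proj(c,X):
    return cv2.projectPoints(np.array(X,float).reshape(-1,3),c['rvec'],c['tvec'],np.array([[c['fx'],0,c['cx']],[0,c['fy'],c['cy']],[0,0,1.]]),None)[0].reshape(-1,2)
def save(n,f,crop=None):
    im=f if crop is None else f[crop[2]:crop[3],crop[0]:crop[1]]
    s=min(800/im.shape[1],600/im.shape[0])
    cv2.imwrite(f'pics/{n}.png',cv2.resize(im,None,fx=s,fy=s,interpolation=cv2.INTER_CUBIC)[:,:,::-1]); print(n,'scale',s)
E
python3 - <<'E'
from h import *
for n in('top','side'):
    c=snap(n); save(n+'0',c['frame']); print(c['fx'],c['cx'],c['cy'],c['rvec'],c['tvec'])
    R=cv2.Rodrigues(c['rvec'])[0];print(-R.T@np.ravel(c['tvec']))
print(read_state())
E
```

```text
top0 scale 1.5625
402.4966211615661 257.25251725361744 194.30969497330454 [ 2.07871941 -2.15644049  0.22779452] [0.00597499 0.46855571 1.49350786]
[0.1554746  0.00936941 1.55752552]
side0 scale 1.5625
428.09250693658646 262.604102589858 204.33394349317214 [ 2.00176613 -0.81906299  0.43151911] [-0.3221288   0.29526496  0.99397434]
[-0.2346962  -0.72494125  0.7735058 ]
{'t': 0.1, 'q': array([ 1.04762124e+00,  1.31119737e-01,  1.48919518e+00,  1.12141365e-05,
        1.52298163e+00, -8.54044399e-02]), 'dq': array([ 0.00032776, -0.00086644, -0.0030561 , -0.00110861,  0.00039781,
       -0.00020919]), 'joint_torque': array([ 6.38261135e-04, -5.61340177e+01, -4.93097270e+01,  7.69765559e-02,
        2.90962838e-02, -5.55309066e-05]), 'tool_pos': array([0.25407885, 0.54299182, 0.22865834]), 'orientation': array([-6.82058145e-01, -3.06612460e+00,  2.54782068e-03]), 'force': array([0.43719899, 0.6212784 , 0.54721883]), 'wrist_torque': array([ 0.05107959, -0.00547661, -0.00203744]), 'gripper_force': 0.0, 'opening': 0.092801531965929}
```

View pics/top0.png

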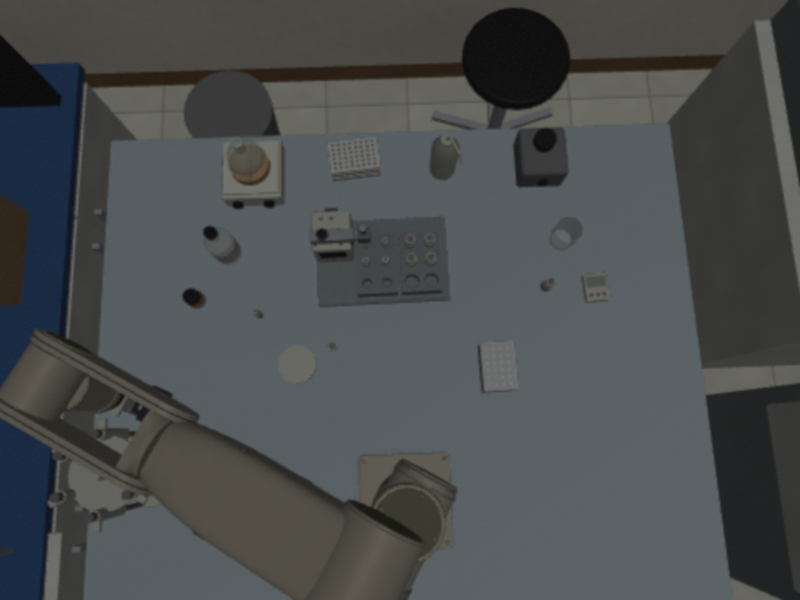

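View pics/side0.png

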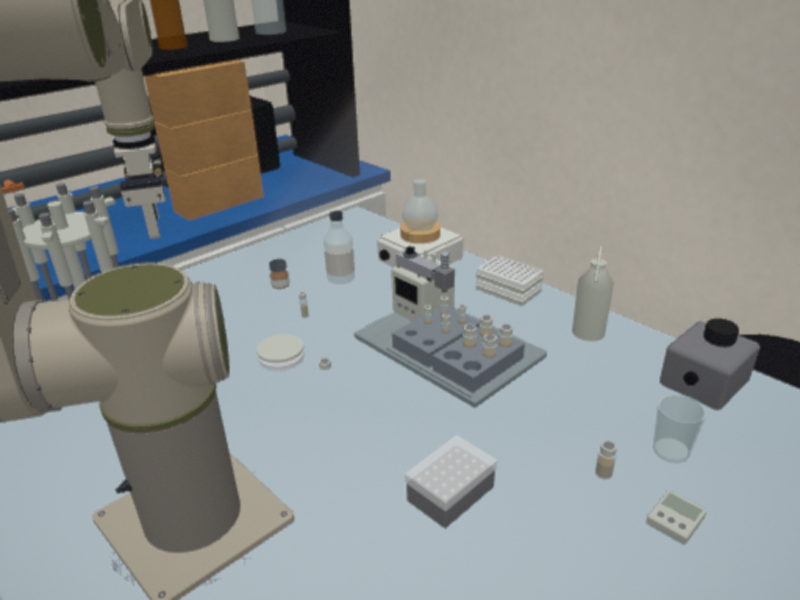

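The top view shows the narrow vial at left (258,314), the wide vial at right (547,285), the narrow rack left and the wide rack right with front holes at about (368,283),(387,283) and (411,281),(432,281). The side view shows the same objects at (304,303) and (606,459). Next I'll take enlarged crops.

```bash
python3 - <<'E'
from h import *
t=load('top');s=load('side')
up=lambda c,x0,x1,y0,y1,k:cv2.resize(cv2.convertScaleAbs(c['frame'][y0:y1,x0:x1],alpha=1.6),None,fx=k,fy=k,interpolation=cv2.INTER_CUBIC)
a=up(t,192,292,130,200,8); cv2.imwrite('pics/topc.png',a[:,:,::-1])
b=up(s,220,360,150,260,5.5)
cv2.imwrite('pics/sidec.png',b[:,:,::-1])
# vials composite
V=np.hstack([up(t,150,180,185,215,8),up(t,335,365,165,195,8),up(s,180,210,180,210,8)]);
V2=np.hstack([up(s,373,403,275,305,8)]);V=np.vstack([V,np.hstack([V2,np.zeros((240,480,3),np.uint8)])])
cv2.imwrite('pics/v.png',V[:,:,::-1]);print(a.shape,b.shape,V.shape)
E
```

```text
(560, 800, 3) (605, 770, 3) (480, 720, 3)
```

View pics/topc.png

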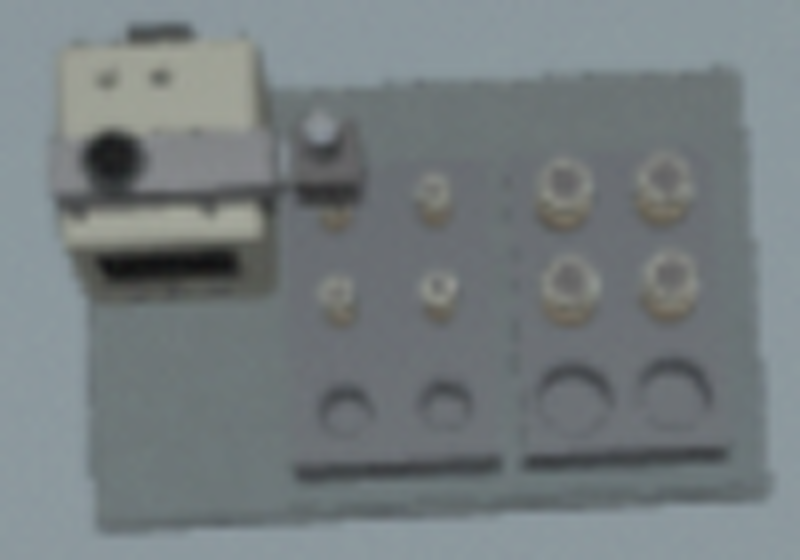

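View pics/sidec.png

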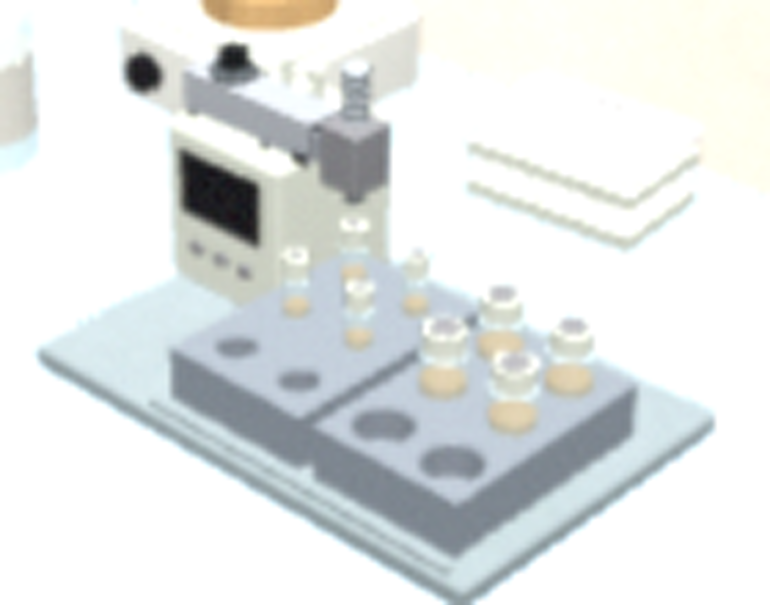

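View pics/v.png

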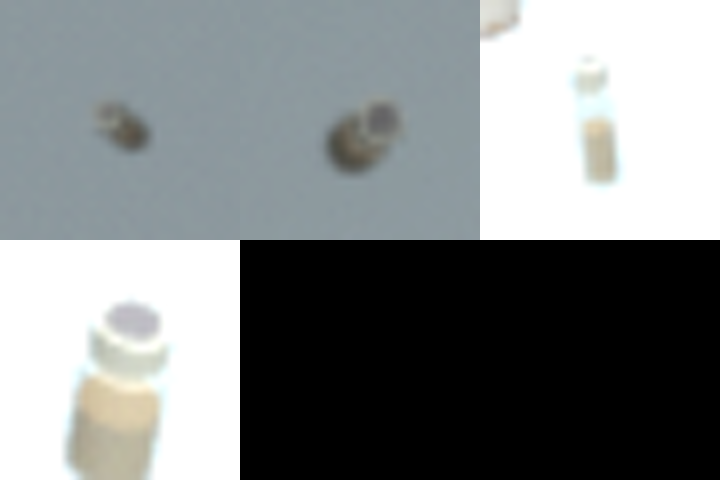

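The crops show the hole mouths, post top, button and vial caps clearly. I'll triangulate them and fit the sampler pose.

```bash
cat > meas.py <<'E'
from h import *
t=load('top');s=load('side')
def K(c):return np.array([[c['fx'],0,c['cx']],[0,c['fy'],c['cy']],[0,0,1.]])@np.c_[cv2.Rodrigues(c['rvec'])[0],np.ravel(c['tvec'])]
f=lambda U,V,k,x,y:np.array([x+(U+.5)/k-.5,y+(V+.5)/k-.5])
T=lambda U,V:f(U,V,8,192,130); S=lambda U,V:f(U,V,5.5,220,150)
pts={'n0':(T(347,410),S(237,347)),'n1':(T(446,404),S(299,380)),'w0':(T(574,400),S(384,426)),'w1':(T(675,395),S(453,462)),
'post_top':(T(322,125),S(356,68)),'btn_top':(T(111,158),S(236,50)),
'nv_top':(f(105,114,8,150,185),f(110,62,8,180,180)),'wv_top':(f(142,120,8,335,165),f(133,80,8,373,275))}
for k,(a,b) in pts.items():
    X=cv2.triangulatePoints(K(t),K(s),a,b).ravel();X=X[:3]/X[3]
    e=[np.linalg.norm(proj(c,X)[0]-p) for c,p in((t,a),(s,b))]
    z={'n':.055,'w':.055,'p':.193,'b':.173}[k[0]] if 'v' not in k else .06
    print(k,X.round(4),np.round(e,2),'top@z',P(t,*a,z)[:2].round(4),'side@z',P(s,*b,z)[:2].round(4))
E
python3 meas.py
```

```text
n0 [0.5223 0.0736 0.0524] [0.42 0.47] top@z [0.523  0.0725] side@z [0.5181 0.0712]
n1 [0.5236 0.026  0.0521] [0.44 0.5 ] top@z [0.5243 0.0249] side@z [0.5191 0.0236]
w0 [ 0.5241 -0.0361  0.0518] [0.25 0.29] top@z [ 0.524  -0.0366] side@z [ 0.5198 -0.0388]
w1 [ 0.5244 -0.0846  0.0529] [0.28 0.34] top@z [ 0.5248 -0.0852] side@z [ 0.5213 -0.086 ]
post_top [0.6191 0.0757 0.1904] [0.53 0.55] top@z [0.6197 0.0744] side@z [0.6135 0.0727]
btn_top [0.6156 0.1707 0.1698] [0.07 0.07] top@z [0.6143 0.1704] side@z [0.6113 0.1658]
nv_top [0.4614 0.3487 0.0565] [0.27 0.26] top@z [0.4615 0.3474] side@z [0.4571 0.3437]
wv_top [ 0.5096 -0.3766  0.0594] [0.39 0.54] top@z [ 0.5106 -0.3775] side@z [ 0.5077 -0.3763]
```

>>> move_arm --pt "0 0 -0.88 0 0 0 60" --pt "0 0 -0.88 0 0 0 60" --pt "0 0 -0.88 0 0 0 60" --pt "0 0 -0.88 0 0 0 60" --pt "0 0 -0.88 0 0 0 60" --pt "0 0 0 -1 -1 0 60" --pt "0 0 0 -1 -1 0 60" --pt "0 0 0 -1 -1 0 60" --pt "0 0 0 -1 -1 0 60" --pt "0 0 0 -1 -1 0 60" --force 10

```text
t: 1.1
tool_pos: [0.3828, 0.4201, 0.2292]
orientation: [0.036, -3.141, 0.001]
force: [-0.2, 0.4, 0.3]
opening: 0.06
gripper_force: 0.0
```

```bash
cat > go.py <<'E'
import sys
from h import *
from scipy.spatial.transform import Rotation as Ro
st=read_state();R=Ro.from_rotvec(st['orientation']).as_matrix();p=st['tool_pos']
print('t',st['t'],'tcp',p.round(4),'yaw_y(deg)',np.degrees(np.arctan2(R[1,1],R[0,1])).round(2),'tilt z',R[:,2].round(4),'F',st['force'].round(1),'open',round(st['opening'],4),'grip',st['gripper_force'].__round__(1),'q6',st['q'][5].round(2))
if len(sys.argv)>3: print('units',(R.T@(np.array(sys.argv[1:4],float)-p)/.025).round(2))
E
python3 go.py .4593 .346 .12
```

```text
t 1.1 tcp [0.3828 0.4201 0.2292] yaw_y(deg) 91.33 tilt z [-6.e-04 -5.e-04 -1.e+00] F [-0.2  0.4  0.3] open 0.06 grip 0.0 q6 -0.85
units [-2.99 -3.03  4.37]
```

>>> move_arm --pt "0 0 0 -0.75 -0.75 0.9 50" --pt "0 0 0 -0.75 -0.75 0.9 50" --pt "0 0 0 -0.75 -0.75 0.9 50" --pt "0 0 0 -0.74 -0.78 0.9 50" --pt "0 0 0 0 0 0.77 50" --pt "0 0 0 0 0 0 50" --pt "0 0 0 0 0 0 50" --pt "0 0 0 0 0 0 50" --pt "0 0 0 0 0 0 50" --pt "0 0 0 0 0 0 50"

```text
t: 2.1
tool_pos: [0.4589, 0.3481, 0.1216]
orientation: [-0.037, 3.14, 0.002]
force: [-0.1, -0.5, -0.2]
opening: 0.0501
gripper_force: 0.0
```

```bash
python3 go.py .4593 .346 .038; python3 - <<'E'
from h import *
st=read_state();p=st['tool_pos']
up=lambda c,x0,x1,y0,y1,k:cv2.resize(cv2.convertScaleAbs(c['frame'][y0:y1,x0:x1],alpha=1.2),None,fx=k,fy=k,interpolation=cv2.INTER_CUBIC)
t=snap('top');s=snap('side')
tip=p-[0,0,.011]
print(proj(t,tip),proj(s,tip))
u,v=proj(s,tip)[0].astype(int);
a=up(s,u-35,u+35,v-30,v+40,6);u2,v2=proj(t,tip)[0].astype(int);b=up(t,u2-30,u2+30,v2-35,v2+35,6)
cv2.imwrite('pics/g1.png',np.hstack([a,b])[:,:,::-1]);print(u,v,u2,v2)
E
```

```text
t 2.1 tcp [0.4589 0.3481 0.1216] yaw_y(deg) 91.36 tilt z [ 0.0016  0.001  -1.    ] F [-0.1 -0.5 -0.2] open 0.0501 grip 0.0 q6 -1.03
units [-0.01 -0.09  3.34]
[[159.39300149 196.85453892]] [[191.41236017 173.39367116]]
191 173 159 196
```

View pics/g1.png

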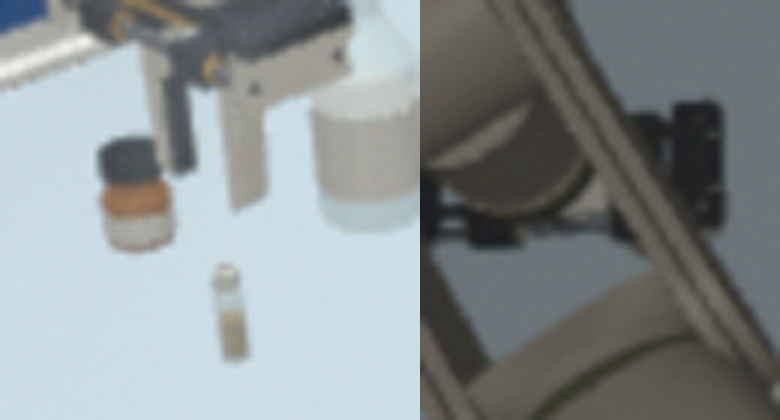

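The side view shows the open fingers around (215,190), straddling the line above the narrow vial cap at (228,270). They match the projected position, so I'm descending.

>>> move_arm --pt "0 0 0 0 -0.1 0.7 50" --pt "0 0 0 0 0 0.7 50" --pt "0 0 0 0 0 0.7 50" --pt "0 0 0 0 0 0.7 50" --pt "0 0 0 0 0 0.5 50" --pt "0 0 0 0 0 0 50" --pt "0 0 0 0 0 0 10" --pt "0 0 0 0 0 0 10" --pt "0 0 0 0 0 0 10" --pt "0 0 0 0 0 0 10" --force 10

```text
t: 3.2
tool_pos: [0.4592, 0.3452, 0.0388]
orientation: [-0.036, 3.14, 0.001]
force: [-0.2, 0.2, 0.3]
opening: 0.0228
gripper_force: 0.0
```

```bash
python3 go.py .4593 .346 .15; python3 - <<'E'
from h import *
s=snap('side');up=lambda c,x0,x1,y0,y1,k:cv2.resize(c['frame'][y0:y1,x0:x1],None,fx=k,fy=k,interpolation=cv2.INTER_CUBIC)
cv2.imwrite('pics/g2.png',up(s,165,225,165,225,8)[:,:,::-1])
E
```

```text
t 3.2 tcp [0.4592 0.3452 0.0388] yaw_y(deg) 91.32 tilt z [ 1.2e-03  7.0e-04 -1.0e+00] F [-0.2  0.2  0.3] open 0.0228 grip 0.0 q6 -1.04
units [-0.01  0.04 -4.45]
```

Still closing, so I'll finish the close and lift a little.

>>> move_arm --pt "0 0 0 0 0 0 10" --pt "0 0 0 0 0 0 10" --pt "0 0 0 0 0 0 10" --pt "0 0 0 0 0 0 10" --pt "0 0 0 0 0 -0.3 10" --pt "0 0 0 0 0 -0.8 10" --pt "0 0 0 0 0 -1 10" --pt "0 0 0 0 0 -1 10" --pt "0 0 0 0 0 -1 10" --pt "0 0 0 0 0 -0.4 10"

```text
t: 4.25
tool_pos: [0.4597, 0.3454, 0.1534]
orientation: [-0.036, 3.138, 0.003]
force: [0.6, 0.6, 0.5]
opening: 0.0165
gripper_force: 9.9
```

```bash
python3 go.py .5215 .0235 .15
```

```text
t 4.25 tcp [0.4597 0.3454 0.1534] yaw_y(deg) 91.32 tilt z [ 0.003   0.0018 -1.    ] F [0.6 0.6 0.5] open 0.0165 grip 9.9 q6 -1.04
units [ -2.17 -12.93   0.12]
```

>>> move_arm --pt "0 0 0 -0.1 -0.5 0 10" --pt "0 0 0 -0.2 -1 0 10" --pt "0 0 0 -0.2 -1 0 10" --pt "0 0 0 -0.2 -1 0 10" --pt "0 0 0 -0.2 -1 0 10" --pt "0 0 0 -0.2 -1 0 10" --pt "0 0 0 -0.2 -1 0 10" --pt "0 0 0 -0.2 -1 0 10" --pt "0 0 0 -0.2 -1 0 10" --pt "0 0 0 -0.2 -1 0 10"

```text
t: 5.25
tool_pos: [0.5104, 0.1064, 0.1482]
orientation: [0.036, -3.138, 0.001]
force: [-0.4, 0.4, 0.4]
opening: 0.0163
gripper_force: 9.9
```

>>> move_arm --pt "0 0 0 -0.2 -1 0 10" --pt "0 0 0 -0.17 -1 0.1 10" --pt "0 0 0 0 -0.8 0.3 10" --pt "0 0 0 0 -0.53 0.5 10" --pt "0 0 0 0 0 0.6 10" --pt "0 0 0 0 0 0.3 10" --pt "0 0 0 0 0 0 10" --pt "0 0 0 0 0 0 10" --pt "0 0 0 0 0 0 10" --pt "0 0 0 0 0 0 10"

```text
t: 6.25
tool_pos: [0.5234, 0.0259, 0.1062]
orientation: [-0.037, 3.14, -0.0]
force: [-0.4, -0.9, 0.1]
opening: 0.0163
gripper_force: 9.9
```

```bash
python3 go.py .5215 .0235 .105; python3 - <<'E'
from h import *
s=snap('side');t=snap('top')
up=lambda c,x0,x1,y0,y1,k:cv2.resize(c['frame'][y0:y1,x0:x1],None,fx=k,fy=k,interpolation=cv2.INTER_CUBIC)
a=up(s,240,310,170,240,8);b=up(t,225,265,150,220,8);
cv2.imwrite('pics/n1.png',np.hstack([a[:,:460],b])[:,:,::-1])
E
```

```text
t 6.25 tcp [0.5234 0.0259 0.1062] yaw_y(deg) 91.36 tilt z [ 0.0013 -0.     -1.    ] F [-0.4 -0.9  0.1] open 0.0163 grip 9.9 q6 -1.64
units [ 0.08 -0.09  0.05]
```

View pics/n1.png

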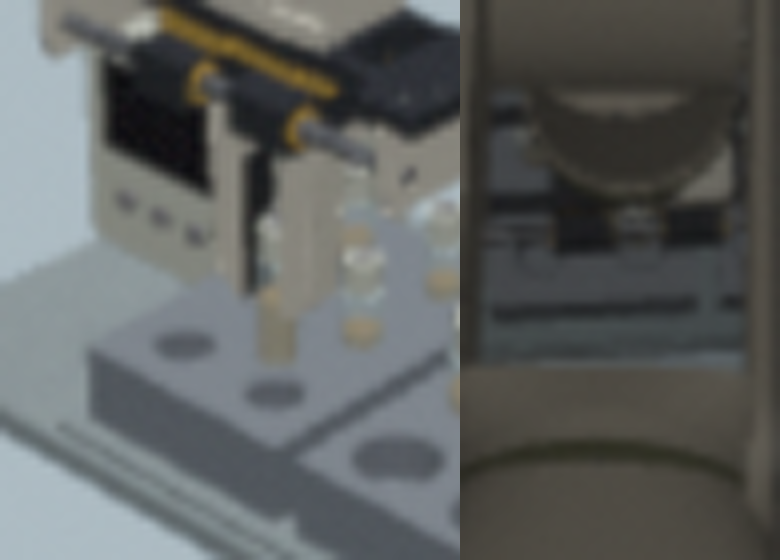

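The side crop shows the held vial's underside at about (277,354), with the hole mouth at (274,394) in front of and below it. I'll compute the relative offset in that one camera.

```bash
python3 - <<'E'
from h import *
s=load('side');p=read_state()['tool_pos']
f=lambda U,V:(240+(U+.5)/8-.5,170+(V+.5)/8-.5)
h=P(s,*f(274.5,394.5),.055)
print('hole',h)
for z in(.066,.068,.070):
  print(z,'vial',P(s,*f(277,354),z),'d',(h-P(s,*f(277,354),z))[:2])
q=p-[0,0,.038];print('proj vial bottom expected',(proj(s,q)[0]-[240,170]+.5)*8-.5, 'ring', ((proj(s,[h+[0,0,0]])[0]-[240,170]+.5)*8-.5))
for a in ([.0085,0,0],[-.0085,0,0],[0,.0085,0],[0,-.0085,0]): print(((proj(s,q+a)[0]-[240,170]+.5)*8-.5).round(1))
E
```

```text
hole [0.51820389 0.02307493 0.055     ]
0.066 vial [0.52656301 0.03000329 0.066     ] d [-0.00835912 -0.00692836]
0.068 vial [0.52441106 0.02786919 0.068     ] d [-0.00620717 -0.00479426]
0.07 vial [0.52225911 0.02573508 0.07      ] d [-0.00405522 -0.00266016]
proj vial bottom expected [278.99813005 357.4468263 ] ring [274.5 394.5]
[295.  348.5]
[262.9 366.4]
[262.9 348.7]
[295.3 366.3]
```

```bash
python3 - <<'E'
from h import *
s=load('side');g=s['frame'].astype(int)
print('red-blue'); 
for v in range(206,224): print(v,(g[v,266:284,0]-g[v,266:284,2]), g[v,270:279,1])
E
```

```text
red-blue
206 [-15 -14 -13   1   2  -1  12  26  27  14  10  10  11   9   7   3  -7  -4] [101  84 109 130 134 132 134 134 134]
207 [-14 -15 -14 -10  -9  -6  12  27  27  14  10  10  10   7  -2 -11 -13 -14] [119 120 123 131 134 134 133 133 131]
208 [-14 -15 -15 -14 -13 -12   5  20  21  12  11   8   4  -5 -11 -14 -15 -14] [131 128 122 123 127 132 133 131 128]
209 [-15 -14 -14 -15 -16 -14   4  16  17  13  11  -1 -11 -14 -14 -15 -12  -5] [134 130 121 120 123 128 129 130 133]
210 [-15 -15 -14 -15 -15 -12   3  15  16  16  13  -7 -13 -14 -14 -14  -5  18] [134 130 120 120 121 121 118 126 132]
211 [-15 -15 -15 -15 -15 -13   4  15  18  19  13  -9 -14 -16 -14 -14  -6  19] [133 130 120 119 120 119 116 129 132]
212 [-13 -14 -14 -15 -16 -12   5  14  16  17  13 -10 -14 -15 -14 -14  -9   9] [133 130 121 119 119 119 116 129 133]
213 [-12 -14 -14 -16 -14 -12   4  14  17  17  12 -10 -14 -15 -15 -14 -14  -4] [134 131 120 118 121 119 115 128 134]
214 [-13 -14 -15 -15 -14 -14   1  12  13  14   9 -11 -15 -14 -15 -16 -15 -13] [134 130 122 120 122 121 118 130 133]
215 [-14 -14 -14 -14 -14 -14  -8   1   2   2  -
[... 296 characters left out ...]
130]
218 [-15 -15 -15 -15 -13 -13 -12 -10 -13 -13 -10 -12 -15 -15 -14 -15 -14 -14] [123 106  95  93  93  94  93 103 124]
219 [-15 -14 -14 -14 -13 -12 -11 -11 -12 -11 -11 -13 -14 -14 -14 -14 -14 -15] [117  95  91  91  91  91  90  98 125]
220 [-15 -14 -16 -14 -15 -13 -13 -13 -12 -12 -13 -13 -14 -15 -15 -15 -14 -14] [127 113 102 101  99  99 103 114 130]
221 [-14 -14 -15 -15 -15 -14 -14 -15 -14 -14 -14 -13 -15 -15 -14 -14 -13 -13] [132 131 125 123 119 123 130 132 133]
222 [-12 -13 -15 -14 -15 -15 -16 -14 -15 -14 -14 -14 -13 -15 -13 -13 -12 -12] [132 134 134 133 133 132 133 133 129]
223 [-11 -12 -12 -14 -14 -14 -15 -14 -14 -14 -15 -14 -13 -12 -12 -12 -13 -13] [123 131 133 133 132 133 131 128 111]
```

>>> move_arm --pt "0 0 0 0.16 -0.13 0 10" --pt "0 0 0 0 0 0 10" --pt "0 0 0 0 0 0.1 10" --pt "0 0 0 0 0 0.1 10" --pt "0 0 0 0 0 0.1 10" --pt "0 0 0 0 0 0.1 10" --pt "0 0 0 0 0 0.1 10" --pt "0 0 0 0 0 0 10" --pt "0 0 0 0 0 0 10" --pt "0 0 0 0 0 0 10"

```text
t: 7.35
tool_pos: [0.519, 0.0223, 0.093]
orientation: [-0.036, 3.141, 0.001]
force: [-0.5, 1.9, 2.9]
opening: 0.0168
gripper_force: 10.0
```

```bash
python3 go.py .5195 .0227 .071;python3 - <<'E'
from h import *
s=snap('side');g=s['frame'].astype(int)
for v in range(208,224): print(v,(g[v,266:284,0]-g[v,266:284,2]), g[v,268:281,1])
E
```

```text
t 7.35 tcp [0.519  0.0223 0.093 ] yaw_y(deg) 91.32 tilt z [ 3.e-04  3.e-04 -1.e+00] F [-0.5  1.9  2.9] open 0.0168 grip 10.0 q6 -1.65
units [-0.02  0.01  0.88]
208 [-13   3  10  10   6  -4 -10  -9  -5   6  11  10  11  10  10   7  -6 -12] [133 129  79  54  92 116 136 134 133 131 133 130 129]
209 [-13  -5   6   9   6  -1  -8  -5  -3   7  11  11  10  11  11   8  -4  -4] [134 129  79  55  89 107 130 131 132 131 131 130 130]
210 [-15 -13  -4   8   5  -2   3  12   8  11  11  11  11  10   9   7   2  19] [133 128  80  64 100 120 134 133 133 132 131 129 130]
211 [-15 -15 -11   2  -2  -5  16  26  23  12  12  10  10  10   7  -2  -3  19] [133 128  92  95 121 131 136 133 132 132 130 129 129]
212 [-14 -15 -14 -12 -12 -11  15  24  22  13  11  10   7   4  -5 -11  -7   9] [133 130 120 124 124 129 132 133 132 132 130 129 130]
213 [-12 -15 -14 -15 -14 -11  10  19  17  13  11   5  -3 -12 -14 -14 -12  -4] [133 133 133 130 119 122 127 131 132 131 131 132 133]
214 [-13 -15 -14 -14 -15 -13   9  15  16  13  10  -7 -14 -14 -14 -14 -13 -14] [134 133 133 130 118 119 123 128 124 129 132 133 134]
215 [-15 -14 -15
[... 471 characters left out ...]
111 112 119 120 118 114 108 124 132 132]
219 [-15 -15 -14 -14 -14 -11   4  11  13  13   6 -10 -13 -15 -16 -14 -14 -14] [132 133 117 102 109 120 121 117 111 104 125 132 133]
220 [-14 -15 -15 -14 -15 -14 -11  -7  -1  -1 -10 -14 -14 -13 -15 -15 -15 -13] [133 134 126 111 111 121 123 122 114 115 129 133 133]
221 [-14 -14 -14 -14 -14 -14 -13 -14 -13 -13 -15 -15 -15 -15 -15 -14 -13 -13] [130 133 131 130 126 125 122 124 129 132 132 133 128]
222 [-12 -13 -14 -15 -15 -14 -15 -15 -14 -14 -15 -15 -15 -14 -14 -13 -11 -12] [113 127 131 131 132 132 131 133 133 133 129 125 110]
223 [-12 -13 -12 -13 -15 -14 -14 -14 -15 -14 -15 -15 -13 -13 -12 -12 -12 -14] [ 91 107 123 129 133 132 134 134 131 127 111  96  91]
```

>>> move_arm --pt "0 0 0 -0.03 0.05 0 10" --pt "0 0 0 0 0 0 10" --pt "0 0 0 0 0 0.08 10" --pt "0 0 0 0 0 0.08 10" --pt "0 0 0 0 0 0 10" --pt "0 0 0 0 0 0 10" --pt "0 0 0 0 0 0 10" --pt "0 0 0 0 0 0 10" --pt "0 0 0 0 0 0 10" --pt "0 0 0 0 0 0 10"

```text
t: 8.4
tool_pos: [0.5194, 0.0235, 0.0887]
orientation: [0.036, -3.141, -0.0]
force: [2.2, 2.2, -2.2]
opening: 0.0166
gripper_force: 10.0
```

```bash
python3 go.py .5195 .0227 .071
```

```text
t 8.4 tcp [0.5194 0.0235 0.0887] yaw_y(deg) 91.32 tilt z [-4.e-04  2.e-04 -1.e+00] F [ 2.2  2.2 -2.2] open 0.0166 grip 10.0 q6 -1.65
units [-0.   -0.03  0.71]
```

>>> move_arm --pt "0 0 0 -0.05 0.05 0 10" --pt "0 0 0 0 0 0 10" --pt "0 0 0 0 0 0.08 10" --pt "0 0 0 0 0 0.08 10" --pt "0 0 0 0 0 0.08 10" --pt "0 0 0 0 0 0 10" --pt "0 0 0 0 0 0 10" --pt "0 0 0 0 0 0 10" --pt "0 0 0 0 0 0 10" --pt "0 0 0 0 0 0 10"

```text
t: 9.4
tool_pos: [0.5209, 0.0246, 0.083]
orientation: [-0.036, 3.141, -0.0]
force: [0.6, -0.2, -0.4]
opening: 0.0168
gripper_force: 10.0
```

```bash
python3 go.py .5195 .0227 .071
```

```text
t 9.4 tcp [0.5209 0.0246 0.083 ] yaw_y(deg) 91.32 tilt z [ 2.e-04 -1.e-04 -1.e+00] F [ 0.6 -0.2 -0.4] open 0.0168 grip 10.0 q6 -1.64
units [ 0.06 -0.08  0.48]
```

>>> move_arm --pt "0 0 0 0 0 0.1 10" --pt "0 0 0 0 0 0.1 10" --pt "0 0 0 0 0 0.1 10" --pt "0 0 0 0 0 0.06 10" --pt "0 0 0 0 0 0.04 10" --pt "0 0 0 0 0 0.04 10" --pt "0 0 0 0 0 0 10" --pt "0 0 0 0 0 0 10" --pt "0 0 0 0 0 0 10" --pt "0 0 0 0 0 0 10"

```text
t: 10.4
tool_pos: [0.5209, 0.0246, 0.072]
orientation: [-0.036, 3.141, -0.0]
force: [0.1, -0.2, -0.2]
opening: 0.0169
gripper_force: 10.0
```

```bash
python3 go.py .521 .0246 .071
```

```text
t 10.4 tcp [0.5209 0.0246 0.072 ] yaw_y(deg) 91.32 tilt z [ 2.e-04 -0.e+00 -1.e+00] F [ 0.1 -0.2 -0.2] open 0.0169 grip 10.0 q6 -1.64
units [-0.   -0.    0.04]
```

>>> move_arm --pt "0 0 0 0 0 0.02 10" --pt "0 0 0 0 0 0.02 10" --pt "0 0 0 0 0 0.02 10" --pt "0 0 0 0 0 0 10" --pt "0 0 0 0 0 0 10" --pt "0 0 0 0 0 0 10" --pt "0 0 0 0 0 0 10" --pt "0 0 0 0 0 0 10" --pt "0 0 0 0 0 0 10" --pt "0 0 0 0 0 0 10"

```text
t: 11.4
tool_pos: [0.5212, 0.0247, 0.071]
orientation: [-0.036, 3.141, -0.0]
force: [-0.7, -0.5, 4.9]
opening: 0.0167
gripper_force: 10.0
```

```bash
python3 go.py .521 .0246 .071
```

```text
t 11.4 tcp [0.5212 0.0247 0.071 ] yaw_y(deg) 91.32 tilt z [ 7.e-04 -0.e+00 -1.e+00] F [-0.7 -0.5  4.9] open 0.0167 grip 10.0 q6 -1.64
units [ 0.01 -0.    0.  ]
```

>>> move_arm --pt "0 0 0 0 0 -0.02 25" --pt "0 0 0 0 0 0 30" --pt "0 0 0 0 0 0 35" --pt "0 0 0 0 0 0 35" --pt "0 0 0 0 0 0 35" --pt "0 0 0 0 0 -0.4 35" --pt "0 0 0 0 0 -0.8 35" --pt "0 0 0 0 0 -1 35" --pt "0 0 0 0 0 -1 35" --pt "0 0 0 0 0 -0.4 35"

```text
t: 12.4
tool_pos: [0.5225, 0.0246, 0.1645]
orientation: [-0.036, 3.137, -0.0]
force: [0.4, -0.4, 0.9]
opening: 0.035
gripper_force: 0.0
```

>>> move_arm --pt "0 0 0 0 -0.6 0 60" --pt "0 0 0 0 -1 0 60" --pt "0 0 0 0 -1 0 60" --pt "0 0 0 0 -1 0 60" --pt "0 0 0 0 -1 0 60" --pt "0 0 0 0 -1 0 60" --pt "0 0 0 0 -1 0 60" --pt "0 0 0 0 -1 0 60" --pt "0 0 0 0 -1 0 60" --pt "0 0 0 0 -1 0 60"

```text
t: 13.4
tool_pos: [0.525, -0.217, 0.159]
orientation: [0.035, -3.139, -0.001]
force: [0.3, 0.0, 0.8]
opening: 0.0597
gripper_force: 0.0
```

>>> move_arm --pt "0 0 0 0 -1 0 60" --pt "0 0 0 0 -1 0 60" --pt "0 0 0 0 -1 0 60" --pt "0 0 0 0 -1 0.2 60" --pt "0 0 0 0 -1 0.4 60" --pt "0 0 0 0 -0.5 0.4 60" --pt "0 0 0 0 0 0 60" --pt "0 0 0 0 0 0 60" --pt "0 0 0 0 0 0 60" --pt "0 0 0 0 0 0 60"

```text
t: 14.4
tool_pos: [0.53, -0.3519, 0.1366]
orientation: [-0.038, 3.141, -0.001]
force: [0.0, 0.2, -0.6]
opening: 0.0599
gripper_force: 0.0
```

```bash
python3 go.py .509 -.3768 .038; python3 - <<'E'
from h import *
t=snap('top');s=snap('side')
up=lambda c,x0,x1,y0,y1,k:cv2.resize(cv2.convertScaleAbs(c['frame'][y0:y1,x0:x1],alpha=1.2),None,fx=k,fy=k,interpolation=cv2.INTER_CUBIC)
# left: wide vial + gripper; right: loaded rack
cv2.imwrite('pics/w1.png',np.hstack([up(s,345,415,235,315,5),up(s,240,330,180,260,5)])[:,:,::-1])
E
```

```text
t 14.4 tcp [ 0.53   -0.3519  0.1366] yaw_y(deg) 91.38 tilt z [ 7.e-04 -4.e-04 -1.e+00] F [ 0.   0.2 -0.6] open 0.0599 grip 0.0 q6 -2.26
units [ 0.87 -0.97  3.94]
```

View pics/w1.png

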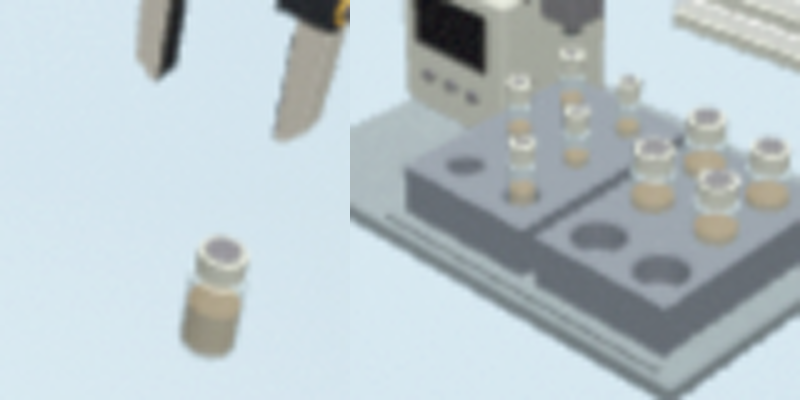

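The narrow vial stands seated in its hole at (520,180), and the wide vial is at (215,300) under the approaching fingers.

>>> move_arm --pt "0 0 0 0.45 -0.5 0 60" --pt "0 0 0 0.42 -0.47 0 60" --pt "0 0 0 0 0 0.4 60" --pt "0 0 0 0 0 0.8 60" --pt "0 0 0 0 0 0.8 60" --pt "0 0 0 0 0 0.8 60" --pt "0 0 0 0 0 0.8 60" --pt "0 0 0 0 0 0.32 60" --pt "0 0 0 0 0 0 60" --pt "0 0 0 0 0 0 60"

```text
t: 15.5
tool_pos: [0.5085, -0.3778, 0.0384]
orientation: [-0.036, 3.141, -0.001]
force: [-1.0, -1.0, 0.6]
opening: 0.0599
gripper_force: 0.0
```

>>> move_arm --pt "0 0 0 0 0 0 20" --pt "0 0 0 0 0 0 20" --pt "0 0 0 0 0 0 20" --pt "0 0 0 0 0 0 20" --pt "0 0 0 0 0 0 20" --pt "0 0 0 0 0 0 20" --pt "0 0 0 0 0 0 20" --pt "0 0 0 0 0 0 20" --pt "0 0 0 0 0 0 20" --pt "0 0 0 0 0 0 20" --force 12

```text
t: 16.5
tool_pos: [0.5085, -0.3776, 0.0381]
orientation: [-0.036, 3.141, -0.0]
force: [-0.4, 0.8, 4.0]
opening: 0.0274
gripper_force: 12.0
```

```bash
python3 go.py .523 -.0856 .15
```

```text
t 16.5 tcp [ 0.5085 -0.3776  0.0381] yaw_y(deg) 91.32 tilt z [ 3.e-04 -2.e-04 -1.e+00] F [-0.4  0.8  4. ] open 0.0274 grip 12.0 q6 -2.31
units [-0.85 11.66 -4.48]
```

>>> move_arm --pt "0 0 0 0 0 -0.3 20" --pt "0 0 0 0 0 -0.8 20" --pt "0 0 0 0 0 -1 20" --pt "0 0 0 0 0.2 -1 20" --pt "0 0 0 -0.1 0.6 -1 20" --pt "0 0 0 -0.1 1 -0.3 20" --pt "0 0 0 -0.1 1 0 20" --pt "0 0 0 -0.1 1 0 20" --pt "0 0 0 -0.1 1 0 20" --pt "0 0 0 -0.1 1 0 20"

```text
t: 17.5
tool_pos: [0.5197, -0.2312, 0.148]
orientation: [0.036, -3.141, -0.0]
force: [0.0, 0.1, -0.3]
opening: 0.0272
gripper_force: 12.0
```

>>> move_arm --pt "0 0 0 -0.1 1 0 20" --pt "0 0 0 -0.1 1 0 20" --pt "0 0 0 0 1 0 20" --pt "0 0 0 0 1 0 20" --pt "0 0 0 0 1 0.2 20" --pt "0 0 0 0 0.8 0.4 20" --pt "0 0 0 0 0 0.5 20" --pt "0 0 0 0 0 0.5 20" --pt "0 0 0 0 0 0 20" --pt "0 0 0 0 0 0 20"

```text
t: 18.5
tool_pos: [0.5212, -0.0879, 0.1074]
orientation: [0.034, -3.14, -0.0]
force: [0.8, -1.2, -0.3]
opening: 0.0277
gripper_force: 12.0
```

```bash
python3 go.py .523 -.0856 .1
```

```text
t 18.5 tcp [ 0.5212 -0.0879  0.1074] yaw_y(deg) 91.25 tilt z [-1.2e-03  1.0e-04 -1.0e+00] F [ 0.8 -1.2 -0.3] open 0.0277 grip 12.0 q6 -1.86
units [-0.07  0.09  0.3 ]
```

>>> move_arm --pt "0 0 0 -0.07 0.09 0 20" --pt "0 0 0 0 0 0.15 20" --pt "0 0 0 0 0 0.15 20" --pt "0 0 0 0 0 0.1 20" --pt "0 0 0 0 0 0.1 20" --pt "0 0 0 0 0 0.1 20" --pt "0 0 0 0 0 0.1 20" --pt "0 0 0 0 0 0 20" --pt "0 0 0 0 0 0 20" --pt "0 0 0 0 0 0 20"

```text
t: 19.5
tool_pos: [0.5235, -0.0848, 0.0905]
orientation: [-0.036, 3.141, -0.0]
force: [-1.1, 0.7, -1.2]
opening: 0.0274
gripper_force: 12.0
```

```bash
python3 go.py .523 -.0856 .0715
```

```text
t 19.5 tcp [ 0.5235 -0.0848  0.0905] yaw_y(deg) 91.32 tilt z [ 2.e-04 -1.e-04 -1.e+00] F [-1.1  0.7 -1.2] open 0.0274 grip 12.0 q6 -1.85
units [ 0.02 -0.03  0.76]
```

>>> move_arm --pt "0 0 0 0.02 0 0 20" --pt "0 0 0 0 0 0.1 20" --pt "0 0 0 0 0 0.1 20" --pt "0 0 0 0 0 0.1 20" --pt "0 0 0 0 0 0.1 20" --pt "0 0 0 0 0 0 20" --pt "0 0 0 0 0 0 20" --pt "0 0 0 0 0 0 20" --pt "0 0 0 0 0 0 20" --pt "0 0 0 0 0 0 20"

```text
t: 20.5
tool_pos: [0.523, -0.0849, 0.0805]
orientation: [-0.036, 3.141, -0.0]
force: [0.0, 0.4, -0.4]
opening: 0.0279
gripper_force: 12.0
```

```bash
python3 go.py .523 -.0856 .0715
```

```text
t 20.5 tcp [ 0.523  -0.0849  0.0805] yaw_y(deg) 91.32 tilt z [ 2.e-04 -1.e-04 -1.e+00] F [ 0.   0.4 -0.4] open 0.0279 grip 12.0 q6 -1.85
units [-0.   -0.03  0.36]
```

>>> move_arm --pt "0 0 0 0 0 0.1 20" --pt "0 0 0 0 0 0.1 20" --pt "0 0 0 0 0 0.08 20" --pt "0 0 0 0 0 0.04 20" --pt "0 0 0 0 0 0.04 20" --pt "0 0 0 0 0 0.02 20" --pt "0 0 0 0 0 0 20" --pt "0 0 0 0 0 0 20" --pt "0 0 0 0 0 0 20" --pt "0 0 0 0 0 0 20"

```text
t: 21.5
tool_pos: [0.523, -0.0848, 0.0711]
orientation: [-0.036, 3.141, 0.0]
force: [-1.2, 1.6, 4.4]
opening: 0.0278
gripper_force: 12.0
```

```bash
python3 go.py .523 -.0856 .0715
```

```text
t 21.5 tcp [ 0.523  -0.0848  0.0711] yaw_y(deg) 91.32 tilt z [ 3.e-04  0.e+00 -1.e+00] F [-1.2  1.6  4.4] open 0.0278 grip 12.0 q6 -1.85
units [ 0.   -0.03 -0.02]
```

>>> move_arm --pt "0 0 0 0 0 -0.02 35" --pt "0 0 0 0 0 0 45" --pt "0 0 0 0 0 0 45" --pt "0 0 0 0 0 0 45" --pt "0 0 0 0 0 -0.4 45" --pt "0 0 0 0 0 -0.8 45" --pt "0 0 0 0 0 -1 45" --pt "0 0 0 0 0 -1 45" --pt "0 0 0 0 0 -1 45" --pt "0 0 0 0 0 -1 45"

```text
t: 22.5
tool_pos: [0.5229, -0.0848, 0.2033]
orientation: [-0.036, 3.141, -0.0]
force: [0.0, 0.4, 0.0]
opening: 0.0448
gripper_force: 0.0
```

>>> move_arm --pt "0 0 0 0 0 -1 0" --pt "0 0 0 -0.4 0.6 -0.4 0" --pt "0 0 0 -0.4 1 0 0" --pt "0 0 0 -0.4 1 0 0" --pt "0 0 0 -0.4 1 0 0" --pt "0 0 0 -0.4 1 0 0" --pt "0 0 0 -0.4 1 0 0" --pt "0 0 0 -0.4 1 0 0" --pt "0 0 0 -0.4 1 0 0" --pt "0 0 0 -0.4 1 0 0"

```text
t: 23.5
tool_pos: [0.6082, 0.1333, 0.2372]
orientation: [-0.036, 3.141, 0.0]
force: [0.2, -0.0, -0.1]
opening: 0.0006
gripper_force: 0.0
```

>>> move_arm --pt "0 0 0 -0.1 1 0 0" --pt "0 0 0 0 0.5 0 0" --pt "0 0 0 0 0 0 0" --pt "0 0 0 0 0 0 0" --pt "0 0 0 0 0 0 0" --pt "0 0 0 0 0 0 0" --pt "0 0 0 0 0 0 0" --pt "0 0 0 0 0 0 0" --pt "0 0 0 0 0 0 0" --pt "0 0 0 0 0 0 0"

```text
t: 24.5
tool_pos: [0.6095, 0.1696, 0.2364]
orientation: [0.036, -3.141, 0.0]
force: [-0.3, 0.1, -0.2]
opening: 0.0007
gripper_force: 0.0
```

```bash
python3 go.py .6135 .1685 .2
```

```text
t 24.5 tcp [0.6095 0.1696 0.2364] yaw_y(deg) 91.31 tilt z [-0. -0. -1.] F [-0.3  0.1 -0.2] open 0.0007 grip 0.0 q6 -1.4
units [-0.16 -0.05  1.46]
```

>>> move_arm --pt "0 0 0 -0.16 -0.05 0 0" --pt "0 0 0 0 0 0.6 0" --pt "0 0 0 0 0 0.6 0" --pt "0 0 0 0 0 0.5 0" --pt "0 0 0 0 0 0.2 0" --pt "0 0 0 0 0 0.08 0" --pt "0 0 0 0 0 0.08 0" --pt "0 0 0 0 0 0.08 0" --pt "0 0 0 0 0 0 0" --pt "0 0 0 0 0 0 0"

```text
t: 25.5
tool_pos: [0.6138, 0.1686, 0.1834]
orientation: [-0.036, 3.141, 0.0]
force: [-0.1, 0.2, 0.4]
opening: 0.0005
gripper_force: 0.0
```

```bash
python3 go.py .6135 .1685 .177
```

```text
t 25.5 tcp [0.6138 0.1686 0.1834] yaw_y(deg) 91.32 tilt z [ 8.e-04  2.e-04 -1.e+00] F [-0.1  0.2  0.4] open 0.0005 grip 0.0 q6 -1.41
units [ 0.01 -0.01  0.25]
```

>>> move_arm --pt "0 0 0 0 0 0.05 0" --pt "0 0 0 0 0 0.05 0" --pt "0 0 0 0 0 0.05 0" --pt "0 0 0 0 0 0.05 0" --pt "0 0 0 0 0 0.04 0" --pt "0 0 0 0 0 0 0" --pt "0 0 0 0 0 0 0" --pt "0 0 0 0 0 0 0" --pt "0 0 0 0 0 0 0" --pt "0 0 0 0 0 0 0"

```text
t: 26.5
tool_pos: [0.6138, 0.1686, 0.1773]
orientation: [-0.036, 3.141, 0.0]
force: [0.4, 0.6, 5.2]
opening: 0.0004
gripper_force: 2.6
```

```bash
python3 go.py .6135 .1685 .177
```

```text
t 26.5 tcp [0.6138 0.1686 0.1773] yaw_y(deg) 91.31 tilt z [ 8.e-04  1.e-04 -1.e+00] F [0.4 0.6 5.2] open 0.0004 grip 2.6 q6 -1.41
units [ 0.01 -0.    0.01]
```

>>> move_arm --pt "0 0 0 0 0 0.03 0" --pt "0 0 0 0 0 0 0" --pt "0 0 0 0 0 0.02 0" --pt "0 0 0 0 0 0 0" --pt "0 0 0 0 0 0 0" --pt "0 0 0 0 0 0 0" --pt "0 0 0 0 0 0 0" --pt "0 0 0 0 0 0 0" --pt "0 0 0 0 0 0 0" --pt "0 0 0 0 0 0 0"

```text
t: 27.5
tool_pos: [0.6139, 0.1686, 0.1772]
orientation: [-0.036, 3.14, 0.0]
force: [-2.8, 0.1, 11.4]
opening: 0.0004
gripper_force: 5.7
```

```bash
python3 go.py .6135 .1685 .177
```

```text
t 27.5 tcp [0.6139 0.1686 0.1772] yaw_y(deg) 91.32 tilt z [ 1.3e-03  2.0e-04 -1.0e+00] F [-2.8  0.1 11.4] open 0.0004 grip 5.7 q6 -1.41
units [ 0.02 -0.    0.01]
```

>>> move_arm --pt "0 0 0 0 0 -0.2 0" --pt "0 0 0 0 0 -0.7 0" --pt "0 0 0 0 0 -1 0" --pt "0 0 0 0 0 -0.7 50" --pt "0 0 0 0 -0.8 0 50" --pt "0 0 0 0 -1 0 50" --pt "0 0 0 0 -1 0 50" --pt "0 0 0 0 -0.8 0 50" --pt "0 0 0 0 0 0 50" --pt "0 0 0 0 0 0 50"

```text
t: 28.5
tool_pos: [0.6153, 0.0785, 0.2399]
orientation: [0.034, -3.14, -0.001]
force: [-0.7, 1.1, -0.0]
opening: 0.0489
gripper_force: 0.0
```

```bash
python3 go.py .6156 .073 .175; python3 - <<'E'
from h import *
s=snap('side')
up=lambda c,x0,x1,y0,y1,k:cv2.resize(cv2.convertScaleAbs(c['frame'][y0:y1,x0:x1],alpha=1.1),None,fx=k,fy=k,interpolation=cv2.INTER_CUBIC)
p=read_state()['tool_pos'];print(proj(s,[p-[0,0,.011]]))
cv2.imwrite('pics/p1.png',up(s,235,345,130,250,5)[:,:,::-1])
E
```

```text
t 28.5 tcp [0.6153 0.0785 0.2399] yaw_y(deg) 91.26 tilt z [-1.3e-03  3.0e-04 -1.0e+00] F [-0.7  1.1 -0. ] open 0.0489 grip 0.0 q6 -1.55
units [-0.01 -0.22  2.6 ]
[[283.30718129 150.23714494]]
```

View pics/p1.png

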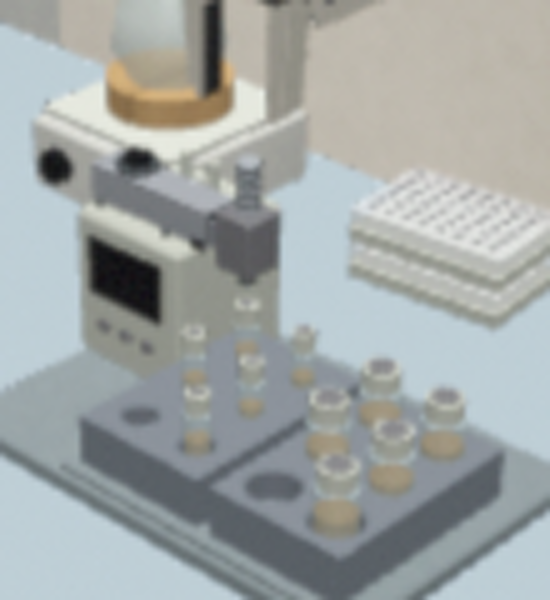

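Both vials are seated at (197,415) and (337,490), and the button looks down. The fingers straddle the line above the post at (250,165).

>>> move_arm --pt "0 0 0 0 -0.22 0 50" --pt "0 0 0 0 0 0.4 50" --pt "0 0 0 0 0 0.6 50" --pt "0 0 0 0 0 0.6 50" --pt "0 0 0 0 0 0.5 50" --pt "0 0 0 0 0 0.3 50" --pt "0 0 0 0 0 0.2 50" --pt "0 0 0 0 0 0 50" --pt "0 0 0 0 0 0 50" --pt "0 0 0 0 0 0 50"

```text
t: 29.55
tool_pos: [0.6163, 0.0731, 0.1766]
orientation: [-0.036, 3.14, 0.0]
force: [0.2, -0.2, -0.4]
opening: 0.05
gripper_force: 0.0
```

>>> move_arm --pt "0 0 0 0 0 0 35" --pt "0 0 0 0 0 0 30" --pt "0 0 0 0 0 0 25" --pt "0 0 0 0 0 0 20" --pt "0 0 0 0 0 0 10" --pt "0 0 0 0 0 0 10" --pt "0 0 0 0 0 0 10" --pt "0 0 0 0 0 0 10" --pt "0 0 0 0 0 0 10" --pt "0 0 0 0 0 0 10" --force 30

```text
t: 30.55
tool_pos: [0.6157, 0.074, 0.1757]
orientation: [-0.037, 3.141, 0.002]
force: [-0.3, 5.0, 0.2]
opening: 0.0156
gripper_force: 30.0
```

```bash
python3 go.py .6156 .073 .175
```

```text
t 30.55 tcp [0.6157 0.074  0.1757] yaw_y(deg) 91.35 tilt z [ 1.0e-04  1.2e-03 -1.0e+00] F [-0.3  5.   0.2] open 0.0156 grip 30.0 q6 -1.56
units [ 0.01 -0.04  0.03]
```

>>> move_arm --pt "0 0 0 0 0.04 0 10" --pt "0 0 0 0 0.04 0 10" --pt "0 0 0 0 0 0 10" --pt "0 0 0 0 0 0 10" --pt "0 0 0 0 0 0 10" --pt "0 0 0 0 0 0 10" --pt "0 0 0 0 0 0 10" --pt "0 0 0 0 0 0 10" --pt "0 0 0 0 0 0 10" --pt "0 0 0 0 0 0 10"

```text
t: 31.55
tool_pos: [0.6157, 0.0754, 0.1757]
orientation: [-0.036, 3.141, 0.001]
force: [-0.6, 5.4, 0.2]
opening: 0.0155
gripper_force: 30.0
```

```bash
python3 go.py .6156 .073 .175
```

```text
t 31.55 tcp [0.6157 0.0754 0.1757] yaw_y(deg) 91.33 tilt z [ 1.e-04  5.e-04 -1.e+00] F [-0.6  5.4  0.2] open 0.0155 grip 30.0 q6 -1.56
units [ 0.01 -0.1   0.03]
```

>>> move_arm --pt "0 0 0 0 0.04 0 10" --pt "0 0 0 0 0.04 0 10" --pt "0 0 0 0 0 0 10" --pt "0 0 0 0 0 0 10" --pt "0 0 0 0 0 0 10" --pt "0 0 0 0 0 0 10" --pt "0 0 0 0 0 0 10" --pt "0 0 0 0 0 0 10" --pt "0 0 0 0 0 0 10" --pt "0 0 0 0 0 0 10"

```text
t: 32.55
tool_pos: [0.6157, 0.0756, 0.1757]
orientation: [0.035, -3.141, 0.003]
force: [-1.0, -5.3, 1.5]
opening: 0.0152
gripper_force: 30.0
```

```bash
python3 go.py .6156 .073 .175
```

```text
t 32.55 tcp [0.6157 0.0756 0.1757] yaw_y(deg) 91.26 tilt z [-1.e-04 -2.e-03 -1.e+00] F [-1.  -5.3  1.5] open 0.0152 grip 30.0 q6 -1.55
units [ 0.01 -0.1   0.03]
```

The parked stop is found at TCP y = 0.0755, where the force reverses. Drawing out 60 mm from there takes it to y ≈ 0.0155.

>>> move_arm --pt "0 0 0 0 -0.1 0 10" --pt "0 0 0 0 -0.3 0 10" --pt "0 0 0 0 -0.4 0 10" --pt "0 0 0 0 -0.4 0 10" --pt "0 0 0 0 -0.4 0 10" --pt "0 0 0 0 -0.4 0 10" --pt "0 0 0 0 -0.3 0 10" --pt "0 0 0 0 -0.1 0 10" --pt "0 0 0 0 0 0 10" --pt "0 0 0 0 0 0 10"

```text
t: 33.55
tool_pos: [0.6166, 0.0182, 0.1757]
orientation: [0.037, -3.141, -0.003]
force: [-1.9, 5.4, 2.0]
opening: 0.0151
gripper_force: 30.0
```

```bash
python3 go.py .6168 .0155 .1757
```

```text
t 33.55 tcp [0.6166 0.0182 0.1757] yaw_y(deg) 91.34 tilt z [-8.e-04  2.e-03 -1.e+00] F [-1.9  5.4  2. ] open 0.0151 grip 30.0 q6 -1.65
units [-0.   -0.11 -0.  ]
```

>>> move_arm --pt "0 0 0 0 -0.06 0 10" --pt "0 0 0 0 -0.05 0 10" --pt "0 0 0 0 0 0 10" --pt "0 0 0 0 0 0 10" --pt "0 0 0 0 0 0 10" --pt "0 0 0 0 0 0 10" --pt "0 0 0 0 0 0 10" --pt "0 0 0 0 0 0 10" --pt "0 0 0 0 0 0 10" --pt "0 0 0 0 0 0 10"

```text
t: 34.55
tool_pos: [0.6167, 0.0157, 0.1757]
orientation: [0.037, -3.141, -0.003]
force: [-3.2, 5.9, 2.5]
opening: 0.0152
gripper_force: 30.0
```

```bash
python3 go.py .6168 .0155 .1757; python3 - <<'E'
from h import *
s=snap('side');t=snap('top')
up=lambda c,x0,x1,y0,y1,k:cv2.resize(cv2.convertScaleAbs(c['frame'][y0:y1,x0:x1],alpha=1.3),None,fx=k,fy=k,interpolation=cv2.INTER_CUBIC)
cv2.imwrite('pics/end.png',np.hstack([up(s,245,325,140,220,7),up(t,210,240,130,210,7)])[:,:,::-1])
E
```

```text
t 34.55 tcp [0.6167 0.0157 0.1757] yaw_y(deg) 91.36 tilt z [-8.e-04  2.e-03 -1.e+00] F [-3.2  5.9  2.5] open 0.0152 grip 30.0 q6 -1.65
units [-0.   -0.01 -0.  ]
```

View pics/end.png

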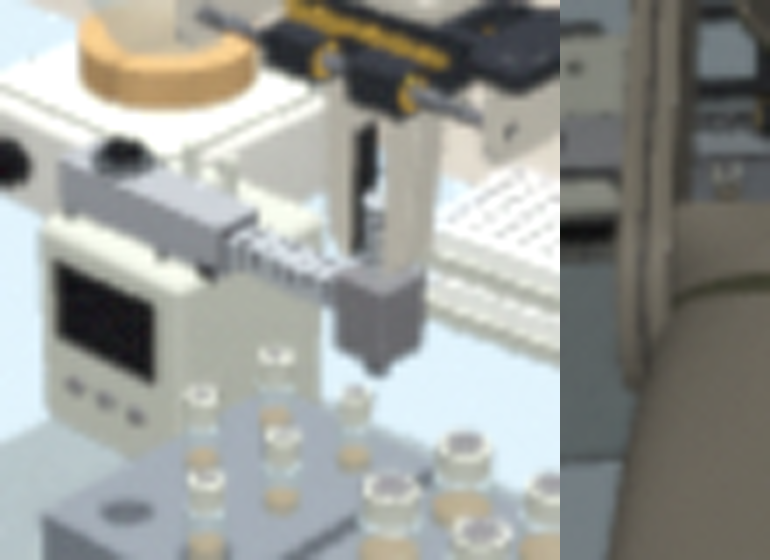

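The bar is out, with scale marks between the sleeve mouth (235,245) and the head (340,280), the button down and the post held. I'll trim the slight side load and hold.

>>> move_arm --pt "0 0 0 0.03 -0.01 0 10" --pt "0 0 0 0 0 0 10" --pt "0 0 0 0 0 0 10" --pt "0 0 0 0 0 0 10" --pt "0 0 0 0 0 0 10" --pt "0 0 0 0 0 0 10" --pt "0 0 0 0 0 0 10" --pt "0 0 0 0 0 0 10" --pt "0 0 0 0 0 0 10" --pt "0 0 0 0 0 0 10"

```text
t: 35.65
tool_pos: [0.6166, 0.0156, 0.1757]
orientation: [-0.037, 3.141, 0.004]
force: [0.9, 6.5, 0.5]
opening: 0.0151
gripper_force: 30.0
```

```bash
python3 go.py .6168 .0155 .1757; python3 - <<'E'
from h import *
# scale check in the side view: sample brightness along the bar's projected top, mouth located from parked geometry
s=snap('side');g=cv2.cvtColor(s['frame'],cv2.COLOR_RGB2GRAY).astype(float)
for off in(-1,0,1,2):
    a=np.array([245+235/7,140+243/7+off]);b=np.array([245+340/7,140+278/7+off])
    L=[cv2.getRectSubPix(g.astype(np.float32),(1,1),tuple(map(float,a+(b-a)*k/44)))[0,0] for k in range(45)]
    print(off,np.round(L).astype(int))
E
```

```text
t 35.65 tcp [0.6166 0.0156 0.1757] yaw_y(deg) 91.37 tilt z [ 7.0e-04  2.3e-03 -1.0e+00] F [0.9 6.5 0.5] open 0.0151 grip 30.0 q6 -1.65
units [-0.01 -0.   -0.  ]
-1 [131 128 125 125 126 135 144 152 155 158 162 159 156 154 157 160 163 165
 167 169 169 168 167 167 167 167 165 163 162 165 168 169 168 168 167 165
 165 166 164 157 149 141 132 126 123]
0 [115 108 110 117 122 125 125 122 124 128 134 137 140 143 142 141 140 143
 147 152 153 151 149 149 152 156 155 157 159 160 157 155 155 158 159 158
 157 152 141 129 119 111 103  98  96]
1 [106 102 103 107 111 107 102  96 101 108 114 115 117 119 117 114 111 115
 117 117 111 107 106 115 124 128 125 120 116 114 116 119 125 130 129 122
 114 107 102 101  97  92  87  85  84]
2 [104 102 103 106 110 107 102  99 104 109 113 114 114 115 111 107 103 106
 108 109 102  98  96 103 109 112 109 105 102 101 101 103 107 111 111 105
 100  97  94  93  91  88  85  83  83]
```

```bash
python3 -c "from plant import close_job;print(close_job())"
```

```text
the job is handed in; nothing more can be done
None
```

Both vials are seated upright in their racks and the lock button is fully in; the needle arm is drawn out about 60 mm, measured from its parked stop, and held there at 30 N grip, and the job is handed in at about 36 s.

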